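# Sort the washed coffee things on the bench

## Robot

A 6-joint arm with a two-finger parallel gripper is mounted at the origin on the work surface. World frame = base frame: x ahead of the robot, y to its left, z up, the work surface at z = 0. Lengths are in m, angles in degrees, forces in N, time in s.
With the tool pointing down it reaches from about 0.3 to 0.775 m from the base axis. Payload 14.6 kg.
Tool frame: the origin (TCP) lies between the finger pads; the fingertips stand 11 mm ahead of it and the grasp point (between the pads) lies 8 mm behind it; y points along the fingers, z is the direction in which the jaws open and shut, and the axes are right-handed (so a half turn about y gives the same grasp; the last joint's range is limited). The gripper opens to 85 mm and grips with 20 to 120 N. Pads are 22 mm wide; open, the fingers measure 114 mm over their backs; the gripper's body (76 mm by 85 mm) begins 54 mm behind the grasp point. The pads swing forward as they close: fully open they stand 13 mm farther back than shut.
Start: joints at [70.21, 17.183, 87.147, -0, 75.671, -3.816], TCP at [0.151, 0.529, 0.218] pointing down, gripper open.
Joint ranges: [-173.82, 173.82], [-45.26, 126.66], [13.44, 144.39], [-59.66, 239.66], [0, 175.72], [-146.38, 146.38]. Speed limits (degrees/s): [127.2, 127.2, 147.25, 180, 180, 180].

## Interface

Orientations are given as [roll, pitch, yaw] about the fixed x, y, z axes, in that order (R = Rz(yaw) Ry(pitch) Rx(roll)).
In Python, from rig import r gives the robot as it stands. The module is installed in compiled form; this text tells all that it offers.
- The arm moves only by the tool play_rows, never from a script. Its argument "deltas" is a list of rows, each a list of 6 numbers: the shift along the tool's x, y, z in cm, then the turn, a rotation vector about the tool's x, y, z in rad. In form: [[tx, ty, tz, wx, wy, wz], ...]. A call has 1 to 8 rows; each row is the pose to reach, as a shift and turn from the pose commanded when the call began, along the tool's axes at that moment; what a row does not reach only later rows make up. A row lasts 1/8 s, in which the tool goes at most 62.5 mm and 10.7 degrees, less where a joint would pass 70% of its speed; a pose out of reach is approached as far as the arm can. A call with a gripper value outside its range is refused whole. "claw" is the gripper command: -1 is fully open, 1 is shut, values between are in proportion, set as the call begins (left out, the last holds). The fingers move at their own pace and stop on an object; "newtons" is the grip in N (left out, the last holds). Time passes only in rows, so rows that repeat a pose let the fingers close. It gives the time, the measured TCP pose, the force and the opening at its end, in the units of the state.
- r.get_state(): the state, without advancing time (a new reading comes with each control period).
- r.read_camera(name): name is "scene" or "top"; returns (picture, depth): 384x512x3 uint8, red, green, blue; 384x512 float32, m along the optical axis (not along the pixel's ray), 0 where there is no reading.
- r.get_calibration(name): a dict with "fx", "fy", "cx", "cy" (pixels), "distortion" ([k1, k2, p1, p2, k3] as OpenCV has them; the pictures are not rectified), "world_to_cam" (4x4, takes a point from world to camera coordinates). Camera axes: x right, y down, z forward; pixel columns grow to the right and rows downward; lengths in m; the calibration is good to about 2 mm. A picture is of the moment at which its call begins. get_calibration takes no time and is no camera call.
- r.job_done(): hands the job in, once; it reports no verdict.
Trained networks look in the newest picture that a camera, given by its name, has taken for a name from the list of things; names that differ only in an ending like _2 or _b are one class to them, and where a whole thing is asked for, a point or a joint stands for the part that bears it (a point fixed in the world has none). Each returns a list of dicts, best first, with "score" (0 to 1); they miss things now and then, are a little off and sometimes report something else, mostly with a low value. They report only what shows in the picture. A call takes as long as a camera call. They do not tell look-alikes from the thing itself.
- r.search_frame(camera, label): "centre" ([x, y, z] in m, in the coordinates of the camera as it stood for that picture, good to about 4 mm: the middle of the surface that is visible of it).
- r.tip_of(camera, label): "centre" ([x, y, z] in m, in the coordinates of the camera as it stood for that picture, good to about 4 mm: a listed point, or the origin of a listed thing).
The state is a dict: "time_s": time; "q": joint angles; "qvel": joint speeds; "joint_efforts": joint torques, N m; "position": TCP position; "tcp_rot": TCP orientation; "wrist_force": force on the tool from outside, world axes, zero at the start; "torque": the same for the moment, N m; "finger_gap": finger opening in m.
Only numpy, scipy, OpenCV 4.12 (cv2) and the standard library are available. Lean on these libraries where they do the work, as an engineer would, in place of code of your own. Each camera call takes 0.05 s, during which the arm holds its last target. There are 200 camera calls.

## Task

Sort the washed things on the bench to where each belongs: the small cup without a handle stands upright in the middle of the small saucer, the bigger cup with the handle upright in the middle of the large saucer, the stainless cup upright on the floor of the purple basin, and the spatula lies flat in the long wooden utensil tray. Set the china down gently, never letting it drop or get knocked over, and leave the coffee pot and the canister where they stand.

Things in the scene. Friction and masses are not known exactly. Their poses are not given: they have to be found in the camera images.
- sini_center (a point): small white handleless china coffee cup, 58 mm across, 48 mm high, foot 36 mm across, upper 15 mm of its wall upright, about 85 g, loose, standing upright on the bench; this point is its centre, half-way up (24 mm above its underside); z is its axis, up
- teacup_center (a point): bigger white china tea cup with one ear handle, 68 mm across, 64 mm high, foot 46 mm across, upper 24 mm of its wall upright, about 160 g, loose, standing upright on the bench; this point is its centre, half-way up (32 mm above its underside) on the axis of the round body; z is up, the handle stands out along its own -x, to 61 mm from the axis, between 16 and 59 mm of height and 8 mm thick
- steel_cup_center (a point): stainless steel handleless cup, almost straight, 64 mm across the rim, 54 mm at the foot, 80 mm high, about 110 g, loose, standing upright on the bench; this point is its centre, half-way up (40 mm above its underside); z is its axis, up
- spatula_center (a point): silicone spatula with wooden handle, lying flat on the bench, 200 mm long, about 70 g; this point lies on its long axis half-way along, 8 mm above its underside, near the centre of mass; y runs along it towards the blade (the dark blade is 40 mm wide, 9 mm thick, from 31 to 100 mm ahead of the point), z is up; the handle is 20 mm wide (along x) and 16 mm high, from 100 mm behind the point to 16 mm ahead of it, then a 26 mm wide neck
- saucer_small: small white china saucer, 104 mm across, 14 mm high, loose, lying on a low dark wooden serving tray (fixed, 165 by 296 mm, rim 20 mm high, floor 6 mm above the bench) beside the large saucer; origin at the centre of its underside, z up; its flat middle is 60 mm across and 4 mm above the origin
- saucer_large: large white china saucer, 134 mm across, 14 mm high, loose, on the same serving tray about 140 mm (centre to centre) from the small one; origin at the centre of its underside, z up; its flat middle is 76 mm across and 4 mm above the origin
- basin: round purple plastic basin, fixed, 210 mm across the rim, 64 mm high, walls 3 mm flaring outwards; origin at the centre of its underside, z up; its flat floor is about 155 mm across inside and 4 mm above the origin
- utensil_tray: long open tray of pale wood, fixed, 118 mm wide (x) by 256 mm long (y), 40 mm high, walls and floor 4 mm thick, one bay of 110 by 248 mm inside; origin at the centre of its underside, y along its length, z up
- jebena: black clay coffee pot with round belly, neck, handle and spout, 212 mm high and about 150 mm over spout and handle, loose in a pale ceramic ring stand at the far side of the bench; origin at the centre of its underside (12 mm above the bench); to be left alone
- canister: square plastic canister with a clipped-on lid, 106 by 106 mm, 144 mm high, loose, at the far side of the bench; origin at the centre of its underside; to be left alone
Mind the look-alikes: they are no part of the job. Several things have the shape of the basin; the one meant has the colours described above.

How it is judged:
By the outcome, as a careful person would: the job done as asked, in the order asked, and still so for the second after the job is handed in, with the robot touching nothing.
It also fails if it takes over 104 s, if anything falls off the work surface, if the arm or the gripper's body presses on something with over 40 N, if the wrist force passes 120 N, or if a joint passes its speed limit or range.

## Working session

There is one attempt and no reset: what is moved stays moved. The work goes in short steps, Python scripts to look and compute and a tool call to move; the robot and the scene stay as the last step left them, time stands still between calls to the robot, and variables do not carry over. Pictures are saved under pics/ and viewed, about 12 in all and at most 16, crops included, and the job is handed in when it is done.

Besides the shell and the picture viewer there is one more tool, called after "Request:" as name(argument=value, ...), one argument or row to a line, values as JSON. play_rows: Moves the arm, as the interface text tells. Its arguments: {"type":"object","properties":{"deltas":{"type":"array","items":{"type":"array","items":{"type":"number"}}},"claw":{"type":"number"},"newtons":{"type":"number"}},"required":["deltas"]}

```bash
mkdir -p pics
cat > h.py <<'E'
import numpy as np, cv2
from rig import r
def cal(n):
    c=r.get_calibration(n); K=np.array([[c['fx'],0,c['cx']],[0,c['fy'],c['cy']],[0,0,1.]]); return K,np.array(c['distortion'],float),np.array(c['world_to_cam'])
def c2w(n,p):
    T=np.linalg.inv(cal(n)[2]); return T[:3,:3]@np.array(p)+T[:3,3]
def w2p(n,p):
    K,d,T=cal(n); rv=cv2.Rodrigues(T[:3,:3])[0]
    return cv2.projectPoints(np.array(p,float).reshape(-1,1,3),rv,T[:3,3],K,d)[0].reshape(-1,2)
def cloud(n,dep):
    K,d,T=cal(n); v,u=np.mgrid[:384,:512]
    x=cv2.undistortPoints(np.stack([u,v],-1).reshape(-1,1,2).astype(float),K,d).reshape(384,512,2)
    P=np.concatenate([x,np.ones((384,512,1))],-1)*dep[...,None]
    Ti=np.linalg.inv(T); W=P@Ti[:3,:3].T+Ti[:3,3]; W[dep==0]=np.nan; return W
def save(f,im,s=1.5): cv2.imwrite('pics/'+f,cv2.resize(im[...,::-1],None,fx=s,fy=s,interpolation=cv2.INTER_CUBIC))
E
cat > a.py <<'E'
from h import *
np.set_printoptions(precision=4,suppress=True)
for n in ['top','scene']:
    im,dep=r.read_camera(n); save(n+'0.png',im); np.savez(n+'0.npz',im=im,dep=dep)
    T=cal(n)[2]; print(n,np.linalg.inv(T)[:3,3])
    for l in ['sini_center','teacup_center','steel_cup_center','spatula_center','saucer_small','saucer_large','basin','utensil_tray','jebena','canister']:
        for o in r.tip_of(n,l)[:4]:
            w=c2w(n,o['centre']); print(n,l,round(o['score'],2),w,w2p(n,w)[0].round())
print(r.get_state())
E
python3 a.py
```

```text
top [0.3759 0.0937 1.6321]
top sini_center 0.46 [0.4187 0.0039 0.0235] [282. 214.]
top teacup_center 0.78 [0.3912 0.1636 0.0327] [239. 222.]
top teacup_center 0.67 [ 0.7287 -0.2641  0.0026] [350. 131.]
top teacup_center 0.47 [ 0.534   0.3724 -0.0005] [183. 185.]
top steel_cup_center 0.56 [ 0.3932 -0.1631  0.044 ] [328. 220.]
top spatula_center 0.83 [0.5187 0.0297 0.0108] [274. 187.]
top saucer_small 0.89 [0.7169 0.0723 0.0077] [261. 135.]
top saucer_large 0.96 [ 0.7072 -0.0716  0.007 ] [300. 137.]
top basin 0.88 [ 0.5331  0.37   -0.0007] [183. 186.]
top basin 0.68 [0.3946 0.6551 0.0015] [109. 224.]
top basin 0.6 [0.2623 0.3018 0.0015] [202. 258.]
top utensil_tray 0.8 [ 0.5526 -0.3831 -0.0002] [383. 176.]
top jebena 0.78 [0.7204 0.2621 0.0139] [211. 135.]
top canister 0.8 [ 0.7313 -0.2655  0.0006] [350. 130.]
scene [ 0.9068 -0.7102  1.2062]
scene sini_center 0.55 [ 0.4261 -0.0006  0.0235] [225. 196.]
scene teacup_center 0.8 [0.3973 0.1613 0.0312] [238. 159.]
scene steel_cup_center 0.68 [ 0.3922 -0.1607  0.0393] [191. 227.]
scene steel_cup_center 0.31 [0.7249 0.2638 0.0113] [333. 172.]
[... 407 characters left out ...]
. 129.]
scene basin 0.77 [0.3963 0.6565 0.0023] [291.  84.]
scene utensil_tray 0.75 [ 0.5473 -0.3787 -0.002 ] [201. 312.]
scene jebena 0.98 [0.7269 0.2629 0.0094] [333. 173.]
scene canister 0.69 [ 0.7299 -0.2649 -0.0008] [274. 303.]
{'time_s': 1.1, 'q': array([70.2121, 17.1846, 87.1484, -0.0002, 75.6721, -3.8169]), 'qvel': array([-0.0046,  0.0439, -0.0178, -0.0134, -0.0047,  0.0057]), 'joint_efforts': array([ -0.0007, -54.3381, -36.1958,  -0.0001,   0.0008,  -0.    ]), 'position': array([0.1513, 0.5287, 0.2185]), 'tcp_rot': array([-90.0051,   0.0001, -15.9709]), 'wrist_force': array([-0.0494, -0.0976,  0.1549]), 'torque': array([-0.0307, -0.0115, -0.0123]), 'finger_gap': 0.08574083447583071}
```

Run:
```python
from h import *
a=np.load('top0.npz')['im'][90:290,80:430]; save('t1.png',a,2.28)
```

```text
(no output)
```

View pics/t1.png

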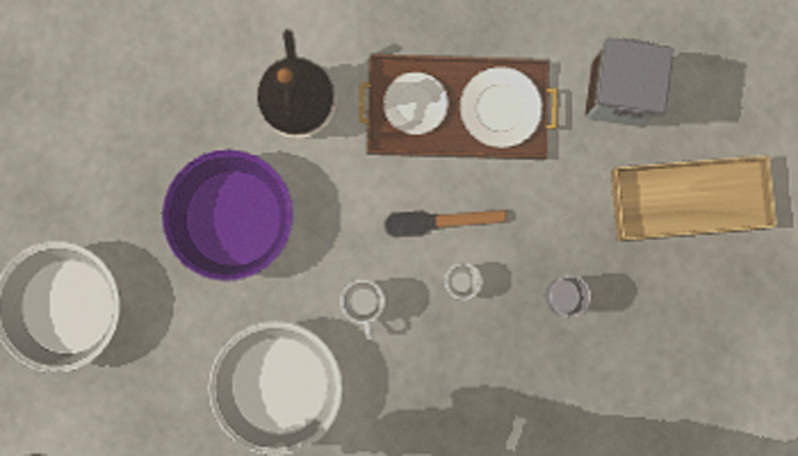

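View pics/scene0.png

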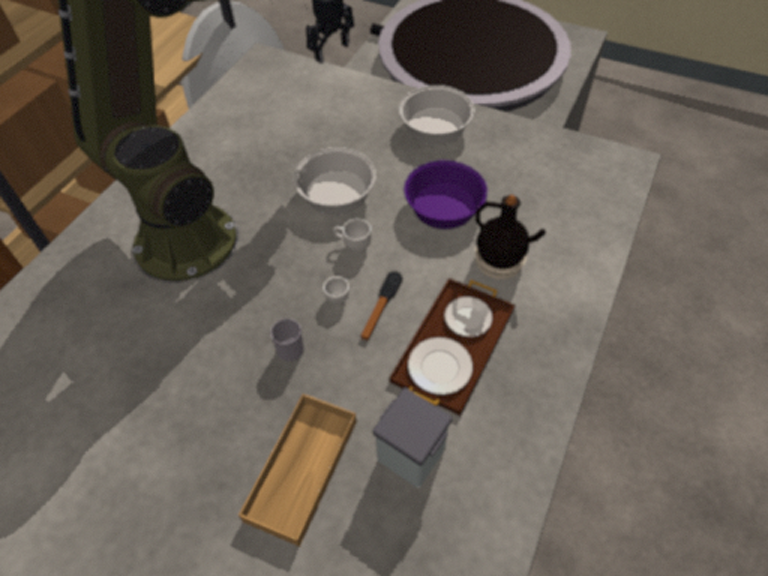

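Seen in the zoomed top crop: purple basin (228,215), white look-alike basins (60,305) and (275,385), small cup (463,281), handled cup (363,300) with the handle pointing down at (368,330), steel cup (568,296), spatula (450,220) with its blade on the left, small saucer (415,103), large saucer (502,107), wooden tray (693,198). The scene view agrees. There is only one candidate for each item except the basin, and the purple one is meant.

Next I'll refine the positions from depth.

```bash
cat > m.py <<'E'
from h import *
np.set_printoptions(precision=4,suppress=True)
from scipy.optimize import least_squares
def circ(P,R):
    f=lambda c:np.hypot(P[:,0]-c[0],P[:,1]-c[1])-R
    s=least_squares(f,P[:,:2].mean(0),loss='soft_l1',f_scale=.002); return s.x,np.std(f(s.x)),len(P)
for n in ['top','scene']:
    d=np.load(n+'0.npz'); W=cloud(n,d['dep']); im=d['im'].astype(int)
    g=lambda c,rad,z0,z1: W[(np.hypot(W[...,0]-c[0],W[...,1]-c[1])<rad)&(W[...,2]>z0)&(W[...,2]<z1)]
    print(n)
    for nm,c,R,z0,z1 in [('sini',(.422,.002),.0285,.043,.055),('tea',(.394,.162),.0335,.058,.07),('steel',(.393,-.162),.0315,.074,.086)]:
        P=g(c,R+.012,z0,z1)
        if len(P)>4: print(nm,circ(P,R),'mid bbox',(P.min(0)+P.max(0))/2,'zmax',P[:,2].max())
    P=g((.394,.162),.07,.012,.062); D=P[:,:2]-[.394,.162]; D=D[np.hypot(*D.T)>.042]
    if len(D): print('handle ang', np.degrees(np.arctan2(*D.mean(0)[::-1])),len(D),np.hypot(*D.T).max())
    for nm,c,R in [('ssm',(.72,.073),.052),('slg',(.706,-.07),.067)]:
        P=g(c,R+.014,.0,.035); q=[((W-p)**2).sum(-1) for p in []]
        m=(np.hypot(W[...,0]-c[0],W[...,1]-c[1])<R+.015)&(im.min(-1)>105)&(np.abs(W[...,2]-.015)<.02)
        P=W[m]; ce,rr=cv2.minEnclosingCircle(P[:,:2].astype(np.float32)); print(nm,'med',P.mean(0),'enc',ce,rr,len(P))
    for nm,c,rad,z0,z1 in [('spat',(.52,.029),.125,.006,.03),('tray',(.55,-.381),.16,.025,.055),('trayall',(.55,-.381),.16,.002,.055)]:
        P=g(c,rad,z0,z1); b=cv2.minAreaRect((P[:,:2]*1000).astype(np.float32)); print(nm,b,len(P))
        if nm=='spat':
            u=np.linalg.eigh(np.cov(P[:,:2].T))[1][:,1]; print(u,np.degrees(np.arctan2(u[1],u[0])), np.median(P[:,2]))
    P=g((.535,.373),.12,.05,.08); print('basin rim',circ(P,.1035))
    # bench z
    print('bench z', np.nanmedian(W[(abs(W[...,0]-.47)<.02)&(abs(W[...,1]+.1)<.05)][:,2]))
E
python3 m.py
```

```text
top
sini (array([0.4207, 0.0035]), np.float64(0.0009692997082266353), 38) mid bbox [0.4192 0.0031 0.0486] zmax 0.05398973666149742
tea (array([0.3922, 0.1638]), np.float64(0.0014757287490488218), 55) mid bbox [0.3881 0.1642 0.0642] zmax 0.06991780475338727
steel (array([ 0.3927, -0.1616]), np.float64(0.0008065210886037636), 41) mid bbox [ 0.393  -0.1619  0.0795] zmax 0.08443533093878974
handle ang -172.35419428387496 11 0.06050708265888058
ssm med [0.7164 0.0704 0.0133] enc (0.7173624634742737, 0.07056119292974472) 0.053871672600507736 606
slg med [ 0.707  -0.0698  0.0138] enc (0.705009400844574, -0.07702325284481049) 0.07491815090179443 1007
spat ((516.8272705078125, 36.60282897949219), (246.96853637695312, 228.3499298095703), 24.54651641845703) 667
[-0.9873 -0.1592] -170.84148349944363 0.011863106091512643
tray ((583.5654296875, -378.7575378417969), (192.36451721191406, 257.9023742675781), 2.7726480960845947) 308
trayall ((548.28271484375, -379.95166015625), (315.1879577636719, 315.38946533203125), 89.52873229980469) 2539
basin rim (array([0.5332, 0.3732]), np.float64(0.00374337126
[... 494 characters left out ...]
 med [0.7162 0.0745 0.015 ] enc (0.714682936668396, 0.07217369973659515) 0.0540914386510849 636
slg med [ 0.7066 -0.067   0.0152] enc (0.7045109272003174, -0.06683727353811264) 0.07061117142438889 1276
spat ((521.2111206054688, 25.39154052734375), (220.9242706298828, 243.91751098632812), 75.89698028564453) 675
[-1.      0.0093] 179.46871939161548 0.013361093273517755
tray ((592.7491455078125, -378.482666015625), (206.33042907714844, 256.9733581542969), 2.7647299766540527) 732
trayall ((548.8657836914062, -382.0885009765625), (311.2855224609375, 317.6774597167969), 42.460418701171875) 5044
basin rim (array([0.5385, 0.3716]), np.float64(0.004924747232584198), 468)
bench z 0.0014510444297956004
```

Request:
play_rows(
  deltas=[
    [4,0.5,-4.3,0,-0.05,0],
    [9,1,-9,0,-0.1,0],
    [14,2,-14,0,-0.15,0],
    [18,3,-19,0,-0.2,0],
    [22,4,-23.5,0,-0.25,0],
    [26,5,-28,0,-0.279,0],
    [30,6,-32,0,-0.279,0],
    [34,7,-36,0,-0.279,0],
  ],
  claw=-1,
  newtons=25,
)

```text
time_s: 2.1
position: [0.3778, 0.0909, 0.1494]
tcp_rot: [-90.0, -0.1, 0.0]
wrist_force: [0.6, 1.1, -0.3]
finger_gap: 0.0855
```

Request:
play_rows(
  deltas=[
    [2,2,-4.3,0,0,0],
    [3.5,4,-7.5,0,0,0],
    [4.3,5.85,-8.6,0,0,0],
    [4.3,5.85,-8.6,0,0,0],
    [4.3,5.85,-8.6,0,0,0],
  ],
)

```text
time_s: 2.72
position: [0.4201, 0.0073, 0.0914]
tcp_rot: [-90.0, -0.0, 0.0]
wrist_force: [0.3, -0.5, -0.3]
finger_gap: 0.0854
```

```bash
cat > look.py <<'E'
import sys
from h import *
n,f,x,y,z,hw=sys.argv[1],sys.argv[2],*map(float,sys.argv[3:7])
im,dep=r.read_camera(n); np.savez('last.npz',im=im,dep=dep)
u,v=w2p(n,[x,y,z])[0].astype(int); h=int(hw)
save(f,im[max(v-h,0):v+h,max(u-h,0):u+h],560/(2*h))
print(u,v,{k:np.round(v,4) for k,v in r.get_state().items() if k in('time_s','position','finger_gap','wrist_force')})
E
python3 look.py scene a1.png .4225 .003 .05 45
```

```text
223 190 {'time_s': np.float64(2.775), 'position': array([0.4202, 0.0074, 0.0915]), 'wrist_force': array([-0.4398, -0.8392, -0.1527]), 'finger_gap': np.float64(0.0853)}
```

View pics/a1.png

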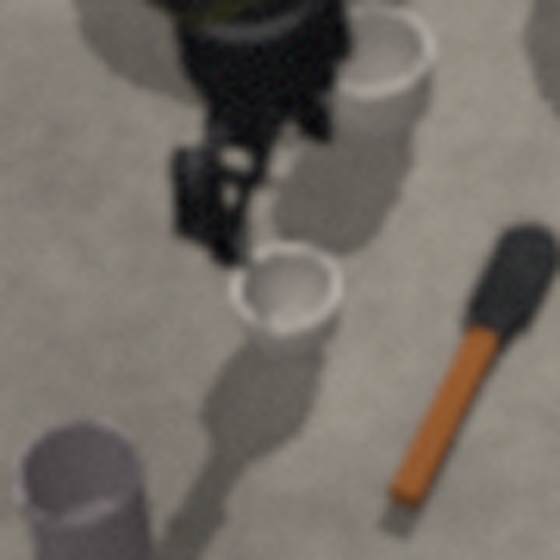

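The crop shows the small cup at (287,285) with the open fingers above it. I'll correct the few mm of offset, descend and grip.

Request:
play_rows(
  deltas=[
    [0.2,0,-0.45,0,0,0],
    [0.2,1,-0.45,0,0,0],
    [0.2,3,-0.45,0,0,0],
    [0.2,5,-0.45,0,0,0],
    [0.2,6.1,-0.45,0,0,0],
    [0.2,6.1,-0.45,0,0,0],
  ],
)

```text
time_s: 3.52
position: [0.4217, 0.0024, 0.0292]
tcp_rot: [-90.0, 0.1, 0.0]
wrist_force: [0.7, -0.1, 0.3]
finger_gap: 0.0853
```

Request:
play_rows(
  deltas=[
    [0,0,0,0,0,0],
    [0,0,0,0,0,0],
    [0,0,0,0,0,0],
    [0,0,0,0,0,0],
    [0,0,0,0,0,0],
  ],
  claw=1,
  newtons=25,
)

```text
time_s: 4.15
position: [0.4222, 0.0024, 0.0301]
tcp_rot: [-90.0, -0.0, 0.0]
wrist_force: [0.3, 0.5, 0.7]
finger_gap: -0.0001
```

```bash
python3 look.py scene a2.png .4225 .003 .05 45
python3 - <<'E'
from h import *
for n in ['top','scene']:
    r.read_camera(n)
    for o in r.tip_of(n,'sini_center')[:2]: print(n,o['score'],c2w(n,o['centre']))
E
```

```text
223 190 {'time_s': np.float64(4.2), 'position': array([0.4221, 0.0024, 0.0299]), 'wrist_force': array([ 0.2202, -0.8555, -0.0178]), 'finger_gap': np.float64(0.0003)}
scene 0.6 [4.25645580e-01 1.14080020e-04 2.51561689e-02]
```

View pics/a2.png

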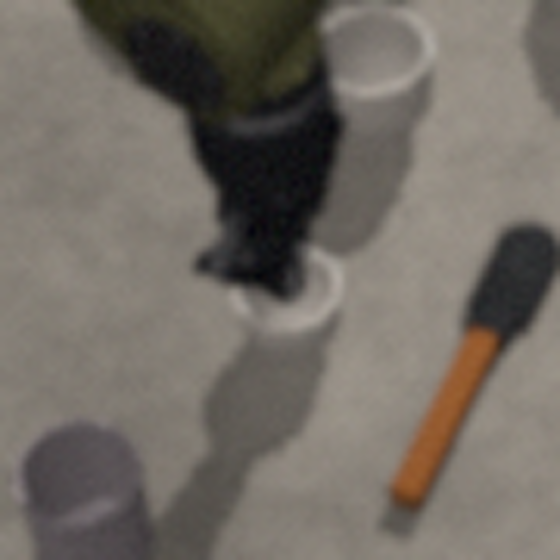

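Odd: the gripper shut fully (gap 0), yet the cup still stands at (287,285) with the fingertips seemingly in or above it. I'll check where the fingers really are from depth.

Run:
```python
from h import *
np.set_printoptions(precision=3,suppress=True,linewidth=160)
print(w2p('scene',[[.4222,.0024,.03],[.4222,.0024,.05],[.4225,.003,.024]]))
d=np.load('last.npz'); W=cloud('scene',d['dep']); im=d['im'].astype(int)
for v in range(180,200,2):
    print(v,[f"{W[v,u,0]:.3f},{W[v,u,1]:.3f},{W[v,u,2]:.3f}|{im[v,u].max()}" for u in range(209,233,3)])
print(r.get_state())
im,dep=r.read_camera('top'); W=cloud('top',dep)
print('top fingers'); 
for v in range(204,226,2): print(v,(W[v,268:298:3,2]*1000).round())
```

```text
[[223.793 193.948]
 [223.332 190.476]
 [224.09  194.876]]
180 ['0.332,0.054,-0.002|129', '0.343,0.056,0.002|109', '0.423,-0.037,0.154|50', '0.432,-0.034,0.156|22', '0.434,-0.020,0.140|20', '0.441,-0.014,0.137|17', '0.439,0.007,0.111|43', '0.400,0.085,-0.001|98']
182 ['0.336,0.046,-0.002|130', '0.348,0.048,0.003|121', '0.422,-0.037,0.144|53', '0.430,-0.032,0.142|14', '0.431,-0.018,0.126|23', '0.439,-0.012,0.123|22', '0.436,0.009,0.097|57', '0.407,0.074,0.003|101']
184 ['0.341,0.037,-0.000|130', '0.411,-0.039,0.130|88', '0.426,-0.044,0.143|52', '0.412,-0.009,0.094|28', '0.424,-0.009,0.100|19', '0.438,-0.012,0.112|25', '0.421,0.032,0.050|96', '0.408,0.070,-0.002|100']
186 ['0.411,-0.056,0.140|99', '0.419,-0.053,0.140|59', '0.427,-0.048,0.139|45', '0.433,-0.040,0.133|39', '0.430,-0.019,0.105|23', '0.435,-0.009,0.096|26', '0.435,0.008,0.075|117', '0.435,0.027,0.052|153']
188 ['0.411,-0.059,0.133|88', '0.421,-0.057,0.136|63', '0.430,-0.053,0.135|29', '0.435,-0.044,0.128|21', '0.436,-0.029,0.110|16', '0.430,-0.003,0.075|46', '0.432,0.012,0.058|103', '0.433,0.029,0.037|142']
190 ['0.357,0.01
[... 1395 characters left out ...]
: array([-0.057,  0.009, -0.035]), 'finger_gap': -3.162183746338063e-05}
top fingers
204 [311. 326. 318. 321. 320. 315. 314. 318. 314. 318.]
206 [309. 329. 332. 322. 322. 328. 323. 314. 320. 319.]
208 [315. 338. 337. 326. 323. 323. 320. 323. 320. 321.]
210 [315. 339. 342. 321. 323. 321. 321. 325. 319. 324.]
212 [321. 346. 346. 324. 327. 321. 325. 327. 327. 325.]
214 [316. 355. 356. 323. 323. 321. 319. 322. 323. 324.]
216 [315. 361. 358. 323. 325. 319. 318. 319. 319. 319.]
218 [315. 359. 307. 314. 319. 311. 315. 313. 314. 320.]
220 [302. 366. 307. 306. 310. 309. 316. 313. 313. 310.]
222 [  2. 372. 366. 374. 381. 386. 391. 389. 387. 374.]
224 [285. 378. 377. 384. 402. 406. 407. 411. 405. 401.]
```

The visible tips end near z≈0.05, though the TCP reads 0.030. The finger x and y agree, so only the height seems off. I'll lift clear and measure the tip offset against the image.

Request:
play_rows(
  deltas=[
    [0,-2,0,0,0,0],
    [0,-5,0,0,0,0],
    [0,-7,0,0,0,0],
    [3,-7,-4,0,0,0],
    [5,-7,-9,0,0,0],
    [5,-7,-9,0,0,0],
    [5,-7,-9,0,0,0],
  ],
)

```text
time_s: 5.32
position: [0.4717, -0.0873, 0.0994]
tcp_rot: [-90.0, 0.1, -0.0]
wrist_force: [0.1, 0.7, -0.1]
finger_gap: 0.0001
```

```bash
python3 look.py scene a3.png .47 -.09 .1 40
python3 - <<'E'
from h import *
p=r.get_state()['position']; print(p)
u0,v0=w2p('scene',[.47,-.09,.1])[0].astype(int)
for dz in (-.011,0,.01,.02,.03): print(dz,((w2p('scene',[p+[.011,0,dz]])[0]-[u0-40,v0-40])*7).round())
d=np.load('last.npz'); W=cloud('scene',d['dep']); P=W[(np.hypot(W[...,0]-p[0],W[...,1]-p[1])<.03)&(W[...,2]>.04)]
print(np.sort(P[:,2])[:15].round(3), P[np.argsort(P[:,2])[:6]].round(3))
P=W[(np.hypot(W[...,0]-p[0],W[...,1]-p[1])<.07)&(W[...,2]>.04)]
for z in np.arange(.05,.3,.015):
    Q=P[abs(P[:,2]-z)<.0075]
    if len(Q): print(z.round(3),Q.min(0).round(3),Q.max(0).round(3),len(Q))
E
```

```text
221 207 {'time_s': np.float64(5.375), 'position': array([ 0.4717, -0.087 ,  0.0995]), 'wrist_force': array([0.8176, 0.2107, 0.0756]), 'finger_gap': np.float64(0.0002)}
[ 0.47167462 -0.08696994  0.09952736]
-0.011 [314. 304.]
0 [313. 291.]
0.01 [311. 278.]
0.02 [309. 265.]
0.03 [307. 252.]
[0.115 0.118 0.119 0.12  0.121 0.121 0.122 0.123 0.125 0.126 0.126 0.128
 0.13  0.13  0.13 ] [[ 0.48  -0.09   0.115]
 [ 0.481 -0.079  0.118]
 [ 0.478 -0.093  0.119]
 [ 0.484 -0.083  0.12 ]
 [ 0.483 -0.088  0.121]
 [ 0.474 -0.097  0.121]]
0.11 [ 0.48  -0.09   0.115] [ 0.48  -0.09   0.115] 1
0.125 [ 0.467 -0.1    0.118] [ 0.484 -0.079  0.132] 16
0.14 [ 0.475 -0.099  0.133] [ 0.484 -0.071  0.147] 18
0.155 [ 0.48  -0.101  0.148] [ 0.485 -0.062  0.162] 13
0.17 [ 0.461 -0.125  0.163] [ 0.486 -0.046  0.177] 47
0.185 [ 0.477 -0.135  0.178] [ 0.491 -0.033  0.192] 44
0.2 [ 0.457 -0.15   0.193] [ 0.491 -0.025  0.207] 72
0.215 [ 0.459 -0.149  0.208] [ 0.493 -0.031  0.222] 73
0.23 [ 0.459 -0.129  0.223] [ 0.485 -0.103  0.237] 39
0.245 [ 0.442 -0.125  0.238] [ 0.509 -0.081  0.252] 53
0.26 [ 0.445 -0.126  0.253] [ 0.51  -0.074  0.267] 90
0.275 [ 0.447 -0.126  0.268] [ 0.511 -0.071  0.282] 93
0.29 [ 0.451 -0.125  0.283] [ 0.51  -0.057  0.297] 104
```

View pics/a3.png

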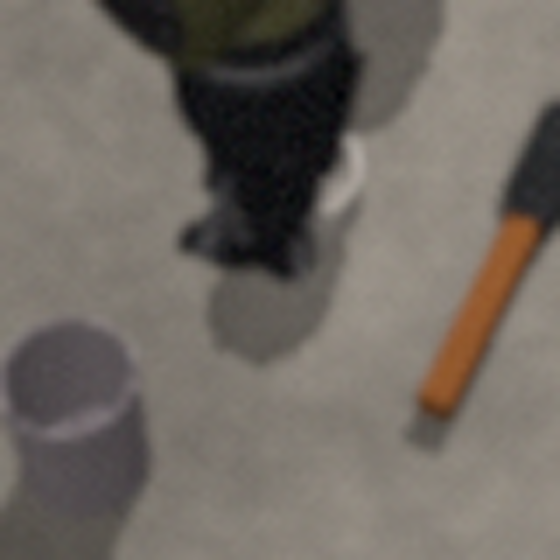

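The shut tips show at (295,270), about 18 mm above the TCP reading instead of 11 mm below it, so the reading sits about 30 mm low. I'll apply that offset and go back over the cup, opening on the way.

Request:
play_rows(
  deltas=[
    [-2.5,0,4.5,0,0,0],
    [-4.9,0,9,0,0,0],
    [-4.9,0,9,0,0,0],
    [-4.9,2,9,0,0,0],
    [-4.9,4.5,9,0,0,0],
    [-4.9,7,9,0,0,0],
    [-4.9,9,9,0,0,0],
    [-4.9,9.7,9,0,0,0],
  ],
  claw=-1,
)

```text
time_s: 6.38
position: [0.4227, 0.0025, 0.002]
tcp_rot: [-90.0, 0.1, 0.0]
wrist_force: [0.7, 0.1, 0.1]
finger_gap: 0.0852
```

Request:
play_rows(
  deltas=[
    [0,0,0,0,0,0],
    [0,0,0,0,0,0],
    [0,0,0,0,0,0],
    [0,0,0,0,0,0],
    [0,0,0,0,0,0],
  ],
  claw=1,
  newtons=25,
)

```text
time_s: 7.0
position: [0.4237, 0.0023, 0.0038]
tcp_rot: [-90.0, -0.1, 0.0]
wrist_force: [-2.6, -0.6, 6.1]
finger_gap: 0.0571
```

Request:
play_rows(
  deltas=[
    [0,-0.5,0,0,0,0],
    [0,-1.5,0,0,0,0],
    [0,-3,0,0,0,0],
    [0,-4.5,0,0,0,0],
    [1.5,-6,0.3,0,0,0],
    [4.5,-6,1,0,0,0],
    [8,-6,2,0,0,0],
    [12,-6,3,0,0,0],
  ],
)

```text
time_s: 8.0
position: [0.5443, 0.0327, 0.064]
tcp_rot: [-90.0, -0.1, 0.0]
wrist_force: [0.0, -0.4, -0.7]
finger_gap: 0.0567
```

Request:
play_rows(
  deltas=[
    [4,0,1,0,0,0],
    [8,0,2,0,0,0],
    [11.5,0,3,0,0,0],
    [14.5,0,3.7,0,0,0],
    [16.5,0,4,0,0,0],
    [17.3,0,4,0,0,0],
    [17.3,0,4,0,0,0],
  ],
)

```text
time_s: 8.88
position: [0.7159, 0.0722, 0.063]
tcp_rot: [-90.0, 0.0, 0.0]
wrist_force: [-0.7, -0.7, -0.6]
finger_gap: 0.0573
```

```bash
python3 look.py scene a4.png .717 .0725 .04 45
python3 - <<'E'
from h import *
d=np.load('last.npz'); W=cloud('scene',d['dep']); p=r.get_state()['position']; print(p)
P=W[(np.hypot(W[...,0]-p[0]-.0,W[...,1]-p[1])<.045)&(W[...,2]>.03)]; im=d['im']
m=(np.hypot(W[...,0]-p[0],W[...,1]-p[1])<.045)&(W[...,2]>.03)&(im.min(-1)>110); P=W[m]
print('cup pts z', np.percentile(P[:,2],[0,2,10,50,90,98]).round(3), P.mean(0).round(3))
im,dep=r.read_camera('top')
for n in ['top','scene']:
    for l in ['saucer_small','saucer_large','sini_center']:
        for o in r.tip_of(n,l)[:1]: print(n,l,round(o['score'],2),c2w(n,o['centre']).round(4))
E
```

```text
312 206 {'time_s': np.float64(8.925), 'position': array([0.7157, 0.0722, 0.063 ]), 'wrist_force': array([ 0.2853,  0.1315, -0.3096]), 'finger_gap': np.float64(0.0569)}
[0.71565615 0.07224362 0.063     ]
cup pts z [0.057 0.064 0.07  0.093 0.109 0.111] [0.733 0.078 0.091]
top saucer_large 0.96 [ 0.7072 -0.0693  0.0042]
scene saucer_small 0.95 [0.721  0.0761 0.0092]
scene saucer_large 0.72 [ 0.7089 -0.0683  0.0042]
scene sini_center 0.4 [0.7166 0.0724 0.0819]
```

View pics/a4.png

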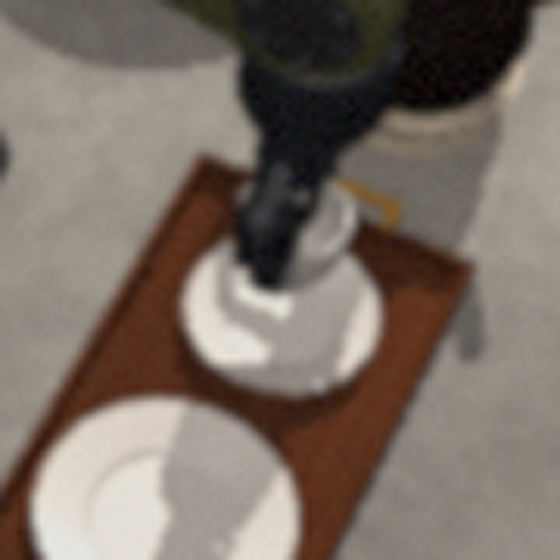

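The cup hangs upright over the small saucer, whose outline in the crop runs from about x=181 to 383 with its bottom at y=397. I'll fix both saucer centres by fitting the rendered rim outline to the images.

Run:
```python
from h import *
from scipy.optimize import minimize
t=np.linspace(0,2*np.pi,90)
for nm,c,R in [('small',(.717,.073),.052),('large',(.706,-.069),.067)]:
  for n in ['top','scene']:
    im=np.load(n+'0.npz')['im']; S=8
    u,v=w2p(n,[*c,.015])[0].astype(int); h=34
    g=cv2.resize(cv2.GaussianBlur(im,(3,3),0)[v-h:v+h,u-h:u+h,2],None,fx=S,fy=S,interpolation=cv2.INTER_LINEAR)
    m=(g>85).astype(np.uint8); yy,xx=np.mgrid[:2*h*S,:2*h*S]
    near=np.zeros_like(m)
    def ren(c,R):
        p=(w2p(n,np.c_[c[0]+R*np.cos(t),c[1]+R*np.sin(t),np.full(90,.0195)])-[u-h,v-h]+.5)*S
        a=np.zeros_like(m); cv2.fillPoly(a,[p.astype(np.int32)],1); return a
    near=ren(c,R+.012)
    f=lambda q:float((near*(ren(q,R)!=m)).sum())
    s=minimize(f,c,method='Nelder-Mead',options=dict(initial_simplex=[c,(c[0]+.005,c[1]),(c[0],c[1]+.005)])); print(nm,n,s.x.round(4),s.fun/near.sum())
```

```text
small top [0.7161 0.0693] 0.059324800274890475
small scene [0.7167 0.0723] 0.02992890084550346
large top [ 0.7043 -0.0688] 0.0629587803500847
large scene [ 0.7067 -0.07  ] 0.03774361544105804
```

Request:
play_rows(
  deltas=[
    [0.1,0.8,-0.1,0,0,0],
    [0.1,2,-0.1,0,0,0],
    [0.1,3.2,-0.1,0,0,0],
    [0.1,4.1,-0.1,0,0,0],
    [0.1,4.6,-0.1,0,0,0],
    [0.1,4.8,-0.1,0,0,0],
    [0.1,4.8,-0.1,0,0,0],
  ],
)

```text
time_s: 10.15
position: [0.7172, 0.0714, 0.0149]
tcp_rot: [-90.0, -0.0, 0.0]
wrist_force: [0.8, 0.3, -0.9]
finger_gap: 0.0572
```

Request:
play_rows(
  deltas=[
    [0,0.1,0,0,0,0],
    [0,0.1,0,0,0,0],
  ],
)

```text
time_s: 10.4
position: [0.7172, 0.0714, 0.0139]
tcp_rot: [-90.0, -0.0, 0.0]
wrist_force: [0.1, 0.1, -0.5]
finger_gap: 0.0569
```

Request:
play_rows(
  deltas=[
    [0,0.1,0,0,0,0],
    [0,0.1,0,0,0,0],
  ],
)

```text
time_s: 10.65
position: [0.7176, 0.0715, 0.0139]
tcp_rot: [-90.0, -0.1, 0.0]
wrist_force: [-2.7, -0.3, 6.4]
finger_gap: 0.0571
```

Request:
play_rows(
  deltas=[
    [0,0.05,0,0,0,0],
    [0,0.1,0,0,0,0],
  ],
)

```text
time_s: 10.9
position: [0.7179, 0.0715, 0.0139]
tcp_rot: [-90.0, -0.1, 0.0]
wrist_force: [-5.6, 0.4, 14.9]
finger_gap: 0.0573
```

Contact was felt at 6 N, then 15 N. I'll relax the press by 1.5 mm and release.

Request:
play_rows(
  deltas=[
    [0,-0.15,0,0,0,0],
    [0,-0.15,0,0,0,0],
  ],
)

```text
time_s: 11.15
position: [0.7174, 0.0714, 0.0139]
tcp_rot: [-90.0, -0.1, 0.0]
wrist_force: [-2.6, -0.3, 5.4]
finger_gap: 0.0569
```

Request:
play_rows(
  deltas=[
    [0,0,0,0,0,0],
    [0,0,0,0,0,0],
    [0,0,0,0,0,0],
    [0,-0.5,0,0,0,0],
    [0,-2,0,0,0,0],
    [0,-4,0,0,0,0],
    [0,-7,0,0,0,0],
    [0,-10,0,0,0,0],
  ],
  claw=-1,
)

```text
time_s: 12.15
position: [0.7173, 0.0714, 0.116]
tcp_rot: [-90.0, -0.1, 0.0]
wrist_force: [0.7, -0.0, 1.2]
finger_gap: 0.0855
```

Request:
play_rows(
  deltas=[
    [-4,0,1,0,0,0],
    [-9,0,2.5,0,-0.04,0],
    [-14,0,4,0,-0.08,0],
    [-19,0.5,5.5,0,-0.12,0],
    [-24,1,7,0,-0.14,0],
    [-28.5,2,8.2,0,-0.14,0],
    [-31.5,2.5,9,0,-0.14,0],
    [-32.3,2.5,9.2,0,-0.14,0],
  ],
)

```text
time_s: 13.15
position: [0.3935, 0.1638, 0.0894]
tcp_rot: [-90.0, -0.1, 8.1]
wrist_force: [0.4, 0.5, -0.3]
finger_gap: 0.0851
```

```bash
sed -i "s/'top0.npz'/'x'/; s/for n in \['top','scene'\]/import sys\nfor n in ['top','scene']/; s/np.load(n+'0.npz')/np.load(n+sys.argv[1]+'.npz')/" m.py
python3 - <<'E'
from h import *
for n in ['top','scene']:
    im,dep=r.read_camera(n); np.savez(n+'1.npz',im=im,dep=dep)
    for l in ['sini_center','saucer_small','teacup_center']:
        for o in r.tip_of(n,l)[:1]: print(n,l,round(o['score'],2),c2w(n,o['centre']).round(4))
d=np.load('scene1.npz'); u,v=w2p('scene',[.717,.0715,.03])[0].astype(int); u2,v2=w2p('scene',[.394,.1635,.05])[0].astype(int)
im=d['im']; save('a5.png',np.hstack([im[v-35:v+35,u-35:u+35],im[v2-35:v2+35,u2-35:u2+35]]),5.5)
print(r.get_state()['position'],r.get_state()['q'])
E
python3 m.py 1 | grep -E 'tea|handle|top|scene'
```

```text
top sini_center 0.46 [0.7142 0.0731 0.032 ]
top saucer_small 0.65 [0.7157 0.07   0.0081]
scene sini_center 0.76 [0.7189 0.072  0.0308]
scene saucer_small 0.54 [0.7198 0.0744 0.0041]
scene teacup_center 0.57 [0.3963 0.1616 0.0295]
[0.39466748 0.16315061 0.08827149] [ 1.75439717e+01  1.13220848e+01  1.13860917e+02 -1.58551585e-03
  5.48111624e+01 -8.04527561e+01]
top
handle ang -171.59682034461022 3 0.04616966775812932
scene
tea (array([0.3946, 0.1638]), np.float64(0.002765082017157499), 69) mid bbox [0.3914 0.1632 0.0629] zmax 0.06773005948557254
handle ang -171.4148083251653 19 0.05466780751631206
```

View pics/a5.png

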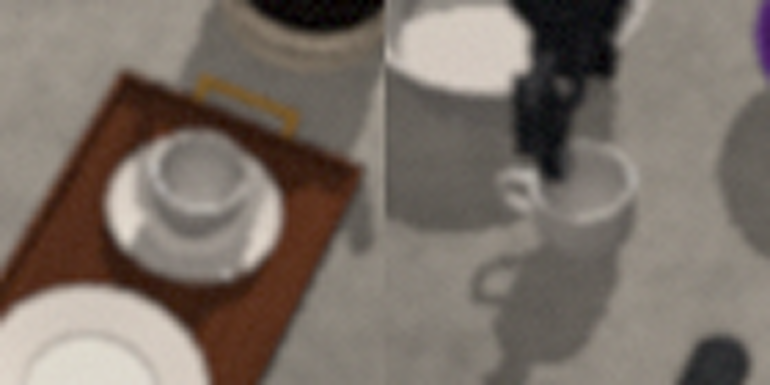

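The small cup stands upright and central on the small saucer (crop 200,175). The teacup (585,185) has its handle to the left, and the fingers are above it. Next I descend and grip.

Request:
play_rows(
  deltas=[
    [0,1,0,0,0,0],
    [0,3,0,0,0,0],
    [0,5,0,0,0,0],
    [0,6.8,0,0,0,0],
    [0,7.5,0,0,0,0],
    [0,7.5,0,0,0,0],
  ],
)

```text
time_s: 14.3
position: [0.3939, 0.1633, 0.0129]
tcp_rot: [-90.0, 0.1, 8.0]
wrist_force: [0.6, 0.5, 0.4]
finger_gap: 0.0855
```

Request:
play_rows(
  deltas=[
    [0,0,0,0,0,0],
    [0,0,0,0,0,0],
    [0,0,0,0,0,0],
    [0,0,0,0,0,0],
  ],
  claw=1,
  newtons=30,
)

```text
time_s: 14.8
position: [0.3946, 0.1633, 0.0141]
tcp_rot: [-90.0, -0.1, 8.0]
wrist_force: [-1.0, -2.7, 5.5]
finger_gap: 0.0676
```

Request:
play_rows(
  deltas=[
    [0,-0.5,0,0,0,0],
    [0,-2,0,0,0,0],
    [0,-4,0,0,0,0],
    [0,-6,0,0,0,0],
    [1,-7,-1,0,0,0],
    [3,-7,-3,0,0,0],
    [6,-7,-6,0,0,0],
    [9,-7,-9,0,0,0],
  ],
)

```text
time_s: 15.8
position: [0.4972, 0.0853, 0.0836]
tcp_rot: [-90.0, -0.0, 8.0]
wrist_force: [0.7, 1.3, -1.1]
finger_gap: 0.0678
```

Request:
play_rows(
  deltas=[
    [3,0,-3,0,0,0],
    [6,0,-6,0,0,0],
    [9.5,0,-9.5,0,0,0],
    [13,0,-13,0,0,0],
    [16,0,-16,0,0,0],
    [18,0,-17.8,0,0,0],
    [18.5,0,-18.4,0,0,0],
    [18.5,0,-18.4,0,0,0],
  ],
)

```text
time_s: 16.8
position: [0.7043, -0.0699, 0.0829]
tcp_rot: [-90.0, 0.0, 8.0]
wrist_force: [0.1, 0.0, -1.4]
finger_gap: 0.0674
```

```bash
python3 look.py scene a6.png .7055 -.07 .05 45;  python3 - <<'E'
from h import *
r.read_camera('top')
for n in ['top','scene']:
    for l in ['saucer_large','teacup_center']:
        for o in r.tip_of(n,l)[:1]: print(n,l,round(o['score'],2),c2w(n,o['centre']).round(4))
E
```

```text
292 238 {'time_s': np.float64(16.85), 'position': array([ 0.7041, -0.0694,  0.0831]), 'wrist_force': array([-0.036 , -0.0017, -1.1674]), 'finger_gap': np.float64(0.0671)}
top saucer_large 0.48 [ 0.7052 -0.0733  0.0046]
scene saucer_large 0.67 [ 0.7064 -0.0704  0.0064]
scene teacup_center 0.81 [ 0.7058 -0.0687  0.099 ]
```

View pics/a6.png

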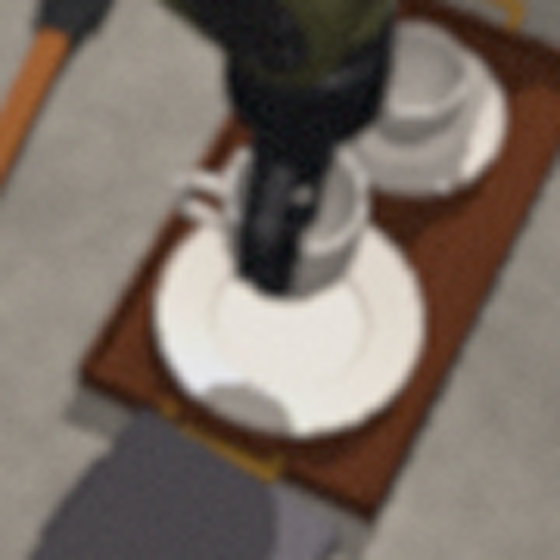

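The teacup hangs upright over the large saucer (saucer crop centre near 290,325). Next I lower it slowly.

Request:
play_rows(
  deltas=[
    [0.1,1,0,0,0,0],
    [0.1,2.4,0,0,0,0],
    [0.1,3.8,0,0,0,0],
    [0.1,4.9,0,0,0,0],
    [0.1,5.4,0,0,0,0],
    [0.1,5.7,0,0,0,0],
    [0.1,5.75,0,0,0,0],
  ],
)

```text
time_s: 17.98
position: [0.7058, -0.0694, 0.0259]
tcp_rot: [-90.0, -0.0, 8.0]
wrist_force: [-0.3, -0.2, -0.9]
finger_gap: 0.0677
```

Request:
play_rows(
  deltas=[
    [0,0.08,0,0,0,0],
    [0,0.15,0,0,0,0],
  ],
)

```text
time_s: 18.23
position: [0.7058, -0.0694, 0.0245]
tcp_rot: [-90.0, -0.0, 8.0]
wrist_force: [-0.5, 0.1, -0.8]
finger_gap: 0.0679
```

Request:
play_rows(
  deltas=[
    [0,0.05,0,0,0,0],
    [0,0.1,0,0,0,0],
  ],
)

```text
time_s: 18.48
position: [0.7061, -0.0694, 0.0242]
tcp_rot: [-90.0, -0.1, 8.0]
wrist_force: [-1.4, 0.3, 7.8]
finger_gap: 0.0676
```

Request:
play_rows(
  deltas=[
    [0,0.03,0,0,0,0],
    [0,0.05,0,0,0,0],
  ],
)

```text
time_s: 18.73
position: [0.7063, -0.0694, 0.0242]
tcp_rot: [-90.0, -0.1, 8.0]
wrist_force: [-1.7, -0.0, 10.4]
finger_gap: 0.0673
```

Contact. I'll relax by 1 mm, release and rise.

Request:
play_rows(
  deltas=[
    [0,-0.1,0,0,0,0],
    [0,-0.1,0,0,0,0],
  ],
)

```text
time_s: 18.98
position: [0.7059, -0.0695, 0.0243]
tcp_rot: [-90.0, -0.0, 8.0]
wrist_force: [-0.3, 0.1, 5.3]
finger_gap: 0.0678
```

Request:
play_rows(
  deltas=[
    [0,0,0,0,0,0],
    [0,0,0,0,0,0],
    [0,0,0,0,0,0],
    [0,-0.5,0,0,0,0],
    [0,-2,0,0,0,0],
    [0,-4,0,0,0,0],
    [0,-7,0,0,0,0],
    [0,-10,0,0,0,0],
  ],
  claw=-1,
)

```text
time_s: 19.98
position: [0.7058, -0.0694, 0.1265]
tcp_rot: [-90.0, -0.1, 8.0]
wrist_force: [0.4, 0.5, -1.0]
finger_gap: 0.0851
```

Request:
play_rows(
  deltas=[
    [-4,0,-0.6,0,0,0],
    [-9,0,-1.4,0,0.1,0],
    [-14,0,-2.1,0,0.2,0],
    [-19,0.5,-2.8,0,0.3,0],
    [-24,1,-3.6,0,0.4,0],
    [-28.5,2,-4.3,0,0.489,0],
    [-31.5,2.5,-4.7,0,0.489,0],
    [-32.2,2.5,-4.8,0,0.489,0],
  ],
)

```text
time_s: 20.98
position: [0.3929, -0.1624, 0.0999]
tcp_rot: [-90.0, -0.1, -20.1]
wrist_force: [0.8, -0.6, -0.4]
finger_gap: 0.0855
```

```bash
python3 - <<'E'
from h import *
for n in ['top','scene']:
    im,dep=r.read_camera(n); np.savez(n+'2.npz',im=im,dep=dep)
    for l in ['teacup_center','saucer_large','steel_cup_center']:
        for o in r.tip_of(n,l)[:1]: print(n,l,round(o['score'],2),c2w(n,o['centre']).round(4))
d=np.load('scene2.npz'); u,v=w2p('scene',[.706,-.0695,.03])[0].astype(int); u2,v2=w2p('scene',[.394,-.162,.06])[0].astype(int)
im=d['im']; save('a7.png',np.hstack([im[v-35:v+35,u-35:u+35],im[v2-35:v2+35,u2-35:u2+35]]),5.5)
print(r.get_state()['position'],r.get_state()['tcp_rot'])
E
python3 m.py 2 | grep -E 'steel|top|scene'
```

```text
top teacup_center 0.69 [ 0.7064 -0.0684  0.0428]
top saucer_large 0.9 [ 0.7066 -0.0711  0.0052]
scene teacup_center 0.76 [ 0.7064 -0.0669  0.0389]
scene saucer_large 0.93 [ 0.706  -0.0691  0.0047]
scene steel_cup_center 0.77 [ 0.3916 -0.1605  0.0386]
[ 0.39404251 -0.16173034  0.09878412] [-8.99986540e+01 -3.48656748e-03 -1.99459457e+01]
top
scene
steel (array([ 0.3941, -0.1621]), np.float64(0.001354754760977123), 83) mid bbox [ 0.3944 -0.1615  0.0799] zmax 0.0857764647835173
```

View pics/a7.png

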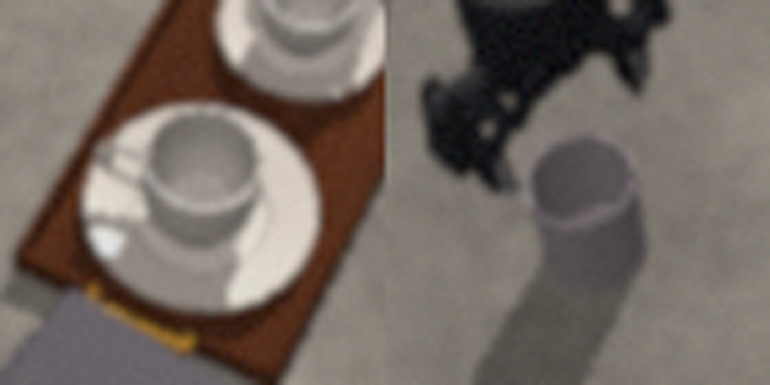

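The teacup stands centred on the large saucer (200,175). The steel cup (585,185) is below the open fingers. I'll descend and grip it.

Request:
play_rows(
  deltas=[
    [0,1,0,0,0,0],
    [0,3,0,0,0,0],
    [0,5.5,0,0,0,0],
    [0,7,0,0,0,0],
    [0,7.7,0,0,0,0],
    [0,7.7,0,0,0,0],
  ],
)

```text
time_s: 22.12
position: [0.3935, -0.1619, 0.0216]
tcp_rot: [-90.0, 0.0, -20.0]
wrist_force: [0.4, -0.0, -0.0]
finger_gap: 0.0854
```

Request:
play_rows(
  deltas=[
    [0,0,0,0,0,0],
    [0,0,0,0,0,0],
    [0,0,0,0,0,0],
    [0,0,0,0,0,0],
  ],
  claw=1,
  newtons=30,
)

```text
time_s: 22.62
position: [0.394, -0.1621, 0.0227]
tcp_rot: [-90.0, -0.1, -20.0]
wrist_force: [-2.1, 2.4, 8.9]
finger_gap: 0.0637
```

Request:
play_rows(
  deltas=[
    [0,-0.5,0,0,0,0],
    [0,-2.5,0,0,0,0],
    [0,-5,0,0,0,0],
    [0,-8,0,0,0,0],
    [0,-10,1.5,0,0,0],
    [-0.4,-10.5,4,0,0,0],
    [-0.7,-10.5,8,0,0,0],
    [-1.1,-10.5,12,0,0,0],
  ],
)

```text
time_s: 23.62
position: [0.4244, -0.0444, 0.1273]
tcp_rot: [-90.0, -0.0, -20.0]
wrist_force: [0.6, -0.0, -1.7]
finger_gap: 0.0639
```

Request:
play_rows(
  deltas=[
    [-0.4,0,4,0,0,0],
    [-0.8,0,9,0,0,0],
    [-1.2,0,14,0,0,0],
    [-1.7,0,19,0,0,0],
    [-2.2,0,24,0,0,0],
    [-2.7,0,29,0,0,0],
    [-3,0,33,0,0,0],
    [-3.3,0,37,0,0,0],
  ],
)

```text
time_s: 24.62
position: [0.5197, 0.315, 0.1271]
tcp_rot: [-90.0, -0.0, -20.0]
wrist_force: [0.1, -0.6, -0.7]
finger_gap: 0.0636
```

Request:
play_rows(
  deltas=[
    [-0.2,0,2.5,0,0,0],
    [-0.4,0,5,0,0,0],
    [-0.5,0,5.9,0,0,0],
    [-0.5,0,5.9,0,0,0],
    [-0.5,0,5.9,0,0,0],
  ],
)

```text
time_s: 25.25
position: [0.535, 0.37, 0.1269]
tcp_rot: [-90.0, 0.0, -20.0]
wrist_force: [0.5, 0.4, -1.2]
finger_gap: 0.0635
```

```bash
python3 look.py scene a8.png .5355 .3725 .08 45;  python3 - <<'E'
from h import *
for l in ['steel_cup_center']:
        for o in r.tip_of('scene',l)[:2]: print(l,round(o['score'],2),c2w('scene',o['centre']).round(4))
E
```

```text
296 123 {'time_s': np.float64(25.3), 'position': array([0.5351, 0.37  , 0.1269]), 'wrist_force': array([-0.1211, -0.0764, -2.2808]), 'finger_gap': np.float64(0.0639)}
steel_cup_center 0.59 [0.5317 0.3699 0.1443]
```

View pics/a8.png

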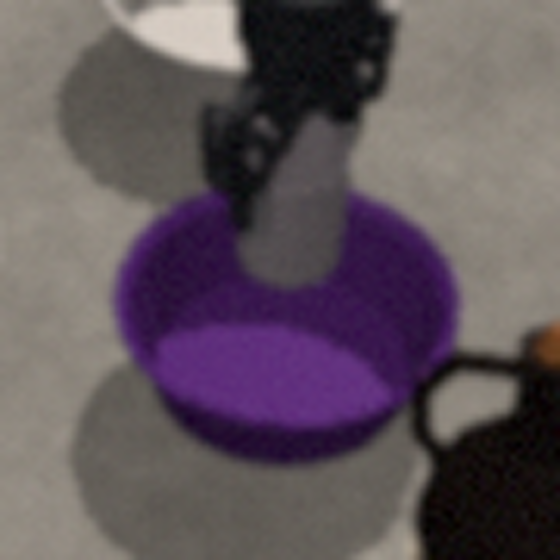

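The steel cup hangs upright over the purple basin (basin crop centre about 290,320). I'll lower it.

Request:
play_rows(
  deltas=[
    [0,1.5,0,0,0,0],
    [0,4,0,0,0,0],
    [0,6.5,0,0,0,0],
    [0,8.3,0,0,0,0],
    [0,9.2,0,0,0,0],
    [0,9.6,0,0,0,0],
    [0,9.7,0,0,0,0],
  ],
)

```text
time_s: 26.22
position: [0.5353, 0.3709, 0.0302]
tcp_rot: [-90.0, -0.0, -20.0]
wrist_force: [0.1, 0.1, -1.6]
finger_gap: 0.0638
```

Request:
play_rows(
  deltas=[
    [0,0.1,0,0,0,0],
    [0,0.2,0,0,0,0],
  ],
)

```text
time_s: 26.48
position: [0.5353, 0.3709, 0.0281]
tcp_rot: [-90.0, -0.0, -20.0]
wrist_force: [-0.0, -0.9, -2.3]
finger_gap: 0.0637
```

Request:
play_rows(
  deltas=[
    [0,0.05,0,0,0,0],
    [0,0.1,0,0,0,0],
  ],
)

```text
time_s: 26.72
position: [0.5351, 0.3708, 0.0268]
tcp_rot: [-90.0, -0.0, -20.0]
wrist_force: [-2.3, -0.6, 3.9]
finger_gap: 0.064
```

Request:
play_rows(
  deltas=[
    [0,0,0,0,0,0],
    [0,0,0,0,0,0],
    [0,0,0,0,0,0],
    [0,-0.5,0,0,0,0],
    [0,-2,0,0,0,0],
    [0,-5,0,0,0,0],
    [0,-9,0,0,0,0],
    [0,-13,0,0,0,0],
  ],
  claw=-1,
)

```text
time_s: 27.72
position: [0.5351, 0.3708, 0.1593]
tcp_rot: [-90.0, -0.0, -20.0]
wrist_force: [0.2, -0.5, -0.3]
finger_gap: 0.0854
```

Run:
```python
from h import *
np.set_printoptions(precision=4,suppress=True)
s=r.get_state(); print(s['position'],s['tcp_rot'],s['finger_gap'])
for n in ['top','scene']:
    im,dep=r.read_camera(n); W=cloud(n,dep)
    for l in ['steel_cup_center','spatula_center','utensil_tray']:
        for o in r.tip_of(n,l)[:1]: print(n,l,round(o['score'],2),c2w(n,o['centre']).round(4))
    reg=(abs(W[...,0]-.52)<.07)&(abs(W[...,1]-.02)<.125)&(W[...,2]<.03)
    hsv=cv2.cvtColor(im,cv2.COLOR_RGB2HSV)
    wood=reg&(hsv[...,1]>110)&(im[...,0]>90)&(W[...,2]>-.01); dark=reg&(im.max(-1)<75)
    out={}
    for k,m in (('wood',wood),('dark',dark)):
        q,lab,st,ce=cv2.connectedComponentsWithStats(m.astype(np.uint8)); i=1+np.argmax(st[1:,4]); P=W[lab==i]
        c,u,_,_=None,None,0,0
        x=P[:,:2]; c=x.mean(0); ev,V=np.linalg.eigh(np.cov(x.T)); u=V[:,1]*np.sign(V[1,1]); t=(x-c)@u
        out[k]=c; print(n,k,len(P),'c',c,'z',np.median(P[:,2]),'dir',np.degrees(np.arctan2(u[1],u[0])),'ext',t.min(),t.max(),'end0',c+u*t.min(),'end1',c+u*t.max())
    e=out['dark']-out['wood']; print('axis wood->dark',np.degrees(np.arctan2(e[1],e[0])))
    g=W[(abs(W[...,0]-.55)<.1)&(abs(W[...,1]+.381)<.16)&(W[...,2]>.03)&(W[...,2]<.048)]
    print('tray top rim',cv2.minAreaRect((g[:,:2]*1000).astype(np.float32)),len(g))
```

```text
[0.5351 0.3708 0.1593] [-89.9519  -0.0379 -19.9841] 0.08543418221185592
top spatula_center 0.69 [0.5211 0.0272 0.0073]
top utensil_tray 0.75 [ 0.5528 -0.3814 -0.0014]
top wood 138 c [ 0.5234 -0.0144] z 0.015780901224518473 dir 92.98553858448008 ext -0.05621658326677183 0.05546685180280518 end0 [ 0.5263 -0.0705] end1 [0.5205 0.041 ]
top dark 83 c [0.5268 0.079 ] z 0.010799986534919093 dir 86.40688390183257 ext -0.03450387843014964 0.040155651554902805 end0 [0.5247 0.0446] end1 [0.5293 0.1191]
axis wood->dark 87.91735358040134
tray top rim ((548.5037841796875, -380.17242431640625), (120.48137664794922, 258.1075439453125), 3.690483570098877) 255
scene steel_cup_center 0.8 [0.5329 0.3706 0.0438]
scene spatula_center 0.78 [0.5246 0.0262 0.0115]
scene utensil_tray 0.86 [ 0.5472 -0.3804 -0.0004]
scene wood 113 c [ 0.5265 -0.0182] z 0.018190964914335694 dir 93.18140190326565 ext -0.05322873902745861 0.05828116828787234 end0 [ 0.5295 -0.0714] end1 [0.5233 0.04  ]
scene dark 188 c [0.5233 0.0805] z 0.01056531253844828 dir 96.81229780598116 ext -0.04798590706058432 0.043441191074769195 end0 [0.529  0.0329] end1 [0.5181 0.1236]
axis wood->dark 91.86102266209599
tray top rim ((550.2130737304688, -380.58319091796875), (120.18403625488281, 256.94219970703125), 3.679060220718384) 585
```

Steel cup stands in the basin, with its centre at (0.533, 0.371, 0.044). Next the spatula at about (0.5237, 0.0265). Its axis is near 93° and the tray's is similar, so I turn the jaws across it.

Request:
play_rows(
  deltas=[
    [1.2,0,-3.7,0,0.15,0],
    [2.6,0,-8,0,0.3,0],
    [4.1,0,-12.5,0,0.45,0],
    [5.6,0,-17,0,0.6,0],
    [7,1,-21.5,0,0.75,0],
    [8.5,3,-26,0,0.9,0],
    [9.9,6,-30.3,0,1.05,0],
    [10.7,9.5,-32.8,0,1.169,0],
  ],
  claw=0.2,
)

```text
time_s: 29.12
position: [0.5233, 0.0241, 0.0608]
tcp_rot: [-90.0, -0.0, -87.3]
wrist_force: [0.4, 1.2, 0.2]
finger_gap: 0.0343
```

Request:
play_rows(
  deltas=[
    [0,0,0,0,0,0],
    [0,0,0,0,0,0],
  ],
)

```text
time_s: 29.38
position: [0.524, 0.0265, 0.0624]
tcp_rot: [-90.0, 0.0, -86.8]
wrist_force: [0.8, 0.2, 0.5]
finger_gap: 0.0342
```

Request:
play_rows(
  deltas=[
    [0,1.5,0,0,0,0],
    [0,3.5,0,0,0,0],
    [0,5,0,0,0,0],
    [0,6.2,0,0,0,0],
    [0,6.8,0,0,0,0],
    [0,7,0,0,0,0],
    [0,7,0,0,0,0],
  ],
)

```text
time_s: 30.25
position: [0.5238, 0.0259, -0.008]
tcp_rot: [-90.0, -0.0, -87.0]
wrist_force: [-0.1, 0.7, 0.6]
finger_gap: 0.0339
```

```bash
python3 look.py scene a9.png .524 .026 .02 32
```

```text
253 200 {'time_s': np.float64(30.3), 'position': array([ 0.5238,  0.0259, -0.0079]), 'wrist_force': array([ 0.2447,  0.4381, -1.0388]), 'finger_gap': np.float64(0.0339)}
```

View pics/a9.png

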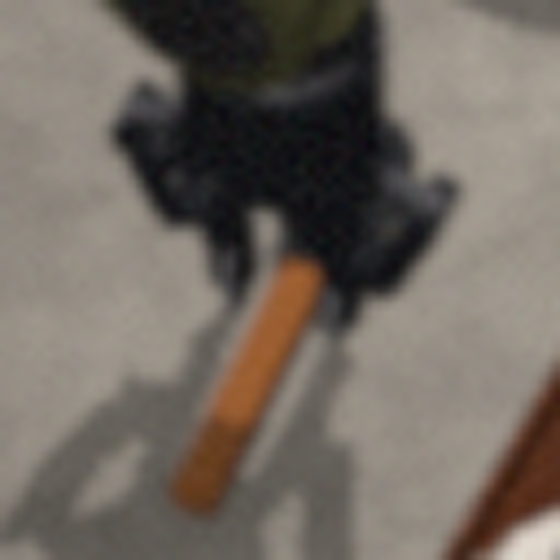

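The fingers straddle the handle, with the tips at (235,295) and (345,325) just above the bench. I'll go a little lower, then grip.

Request:
play_rows(
  deltas=[
    [0,0.2,0,0,0,0],
    [0,0.4,0,0,0,0],
  ],
)

```text
time_s: 30.55
position: [0.5236, 0.0259, -0.0122]
tcp_rot: [-90.0, -0.0, -87.0]
wrist_force: [0.5, -0.5, -0.1]
finger_gap: 0.0343
```

Request:
play_rows(
  deltas=[
    [0,0,0,0,0,0],
    [0,0,0,0,0,0],
    [0,0,0,0,0,0],
  ],
  claw=1,
  newtons=40,
)

```text
time_s: 30.92
position: [0.5236, 0.026, -0.0122]
tcp_rot: [-90.0, 0.0, -87.0]
wrist_force: [0.2, -0.5, 0.3]
finger_gap: 0.0191
```

Request:
play_rows(
  deltas=[
    [0,-0.7,0,0,0,0],
    [0,-2.5,0,0,0,0],
    [0,-5,0,0,0,0],
    [0,-8,0,0,0,0],
    [1.5,-9.5,0,0,0,0],
    [4,-9.5,0,0,0,0],
    [8,-9.5,0.1,0,0,0],
    [12,-9.5,0.1,0,0,0],
  ],
)

```text
time_s: 31.92
position: [0.5307, -0.0958, 0.0831]
tcp_rot: [-90.0, -0.0, -87.0]
wrist_force: [0.4, -0.4, -1.1]
finger_gap: 0.0189
```

Request:
play_rows(
  deltas=[
    [4.5,0,0,0,0,0],
    [9,0,0.1,0,0,0],
    [13.5,0,0.2,0,0,0],
    [18,0,0.2,0,0,0],
    [22.5,0,0.3,0,0,0],
    [26,0,0.4,0,0,0],
    [28.3,0,0.4,0,0,0],
    [28.7,0,0.4,0,0,0],
  ],
)

```text
time_s: 32.92
position: [0.5491, -0.382, 0.0825]
tcp_rot: [-90.0, 0.0, -87.1]
wrist_force: [-0.2, 0.7, -0.8]
finger_gap: 0.0193
```

```bash
python3 look.py scene a10.png .549 -.38 .04 60
```

```text
199 307 {'time_s': np.float64(32.975), 'position': array([ 0.5493, -0.3813,  0.0825]), 'wrist_force': array([ 0.726 ,  0.3212, -1.2008]), 'finger_gap': np.float64(0.0191)}
```

View pics/a10.png

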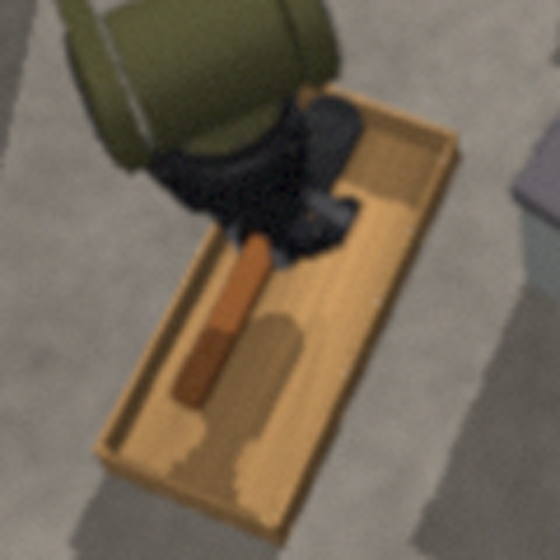

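The spatula hangs level and aligned inside the tray outline. I'll lower it.

Request:
play_rows(
  deltas=[
    [0,1.5,0,0,0,0],
    [0,3.5,0,0,0,0],
    [0,5.5,0,0,0,0],
    [0,7.2,0,0,0,0],
    [0,8.1,0,0,0,0],
    [0,8.5,0,0,0,0],
    [0,8.65,0,0,0,0],
  ],
)

```text
time_s: 33.85
position: [0.5503, -0.3804, -0.0035]
tcp_rot: [-90.0, -0.0, -87.0]
wrist_force: [-0.0, 0.0, -1.4]
finger_gap: 0.0192
```

Request:
play_rows(
  deltas=[
    [0,0.15,0,0,0,0],
    [0,0.3,0,0,0,0],
  ],
)

```text
time_s: 34.1
position: [0.5503, -0.3804, -0.0064]
tcp_rot: [-90.0, -0.0, -87.0]
wrist_force: [0.4, -0.3, -1.3]
finger_gap: 0.0187
```

Request:
play_rows(
  deltas=[
    [0,0.05,0,0,0,0],
    [0,0.1,0,0,0,0],
  ],
)

```text
time_s: 34.35
position: [0.5502, -0.3802, -0.0077]
tcp_rot: [-90.0, -0.0, -87.0]
wrist_force: [0.2, 0.8, -0.1]
finger_gap: 0.0191
```

Near contact. One fraction lower, then release part-way and rise.

Request:
play_rows(
  deltas=[
    [0,0.05,0,0,0,0],
    [0,0.05,0,0,0,0],
  ],
)

```text
time_s: 34.6
position: [0.5501, -0.3802, -0.0082]
tcp_rot: [-90.0, -0.0, -87.0]
wrist_force: [0.2, -0.9, 0.1]
finger_gap: 0.0189
```

Request:
play_rows(
  deltas=[
    [0,0,0,0,0,0],
    [0,0,0,0,0,0],
    [0,-0.5,0,0,0,0],
    [0,-2,0,0,0,0],
    [0,-5,0,0,0,0],
    [0,-9,0,0,0,0],
    [0,-14,0,0,0,0],
    [0,-19,0,0,0,0],
  ],
  claw=0.1,
)

```text
time_s: 35.6
position: [0.55, -0.3801, 0.1847]
tcp_rot: [-89.9, -0.0, -87.0]
wrist_force: [0.6, -0.9, 0.8]
finger_gap: 0.0384
```

Request:
play_rows(
  deltas=[
    [-5,0,-2,0,0,0],
    [-10,0,-5,0,0,0],
    [-15,0,-8,0,0,0],
    [-20,0,-10,0,0,0],
    [-24,0,-12,0,0,0],
    [-26,0,-13,0,0,0],
    [-26,0,-13,0,0,0],
  ],
)

```text
time_s: 36.48
position: [0.4065, -0.1268, 0.183]
tcp_rot: [-89.9, -0.1, -86.9]
wrist_force: [-0.2, -1.6, -0.2]
finger_gap: 0.0382
```

Run:
```python
from h import *
for n in ['top','scene']:
    im,dep=r.read_camera(n); save(n+'9.png',im)
    if n=='top': save('t9.png',im[90:290,80:430],2.28)
    for l in ['sini_center','saucer_small','teacup_center','saucer_large','steel_cup_center','basin','spatula_center','utensil_tray','jebena','canister']:
        for o in r.tip_of(n,l)[:1]: print(n,l,round(o['score'],2),c2w(n,o['centre']).round(4))
s=r.get_state(); print(s['position'],s['time_s'])
```

```text
top sini_center 0.5 [0.7106 0.0754 0.0321]
top saucer_small 0.92 [0.7129 0.0734 0.0048]
top teacup_center 0.7 [ 0.7054 -0.0709  0.0419]
top saucer_large 0.81 [ 0.7048 -0.0727  0.0051]
top steel_cup_center 0.78 [0.5318 0.3704 0.047 ]
top basin 0.92 [0.5357 0.3731 0.0013]
top spatula_center 0.71 [ 0.5509 -0.3798  0.0133]
top utensil_tray 0.97 [ 0.5525 -0.3836 -0.0019]
top jebena 0.8 [0.7247 0.2613 0.0146]
top canister 0.73 [ 7.290e-01 -2.641e-01  2.000e-04]
scene sini_center 0.49 [0.7222 0.0739 0.0071]
scene saucer_small 0.57 [0.7234 0.0753 0.0072]
scene teacup_center 0.8 [ 0.7093 -0.0691  0.0416]
scene saucer_large 0.56 [ 0.7109 -0.0682  0.0016]
scene steel_cup_center 0.71 [0.5329 0.3709 0.0445]
scene basin 0.73 [ 5.364e-01  3.730e-01 -5.000e-04]
scene spatula_center 0.93 [ 0.5521 -0.3795  0.0122]
scene utensil_tray 0.57 [ 0.5467 -0.3801  0.0036]
scene jebena 0.95 [0.7241 0.2596 0.012 ]
scene canister 0.67 [ 7.338e-01 -2.637e-01  2.000e-04]
[ 0.40652274 -0.1274595   0.18175044] 37.575
```

View pics/scene9.png

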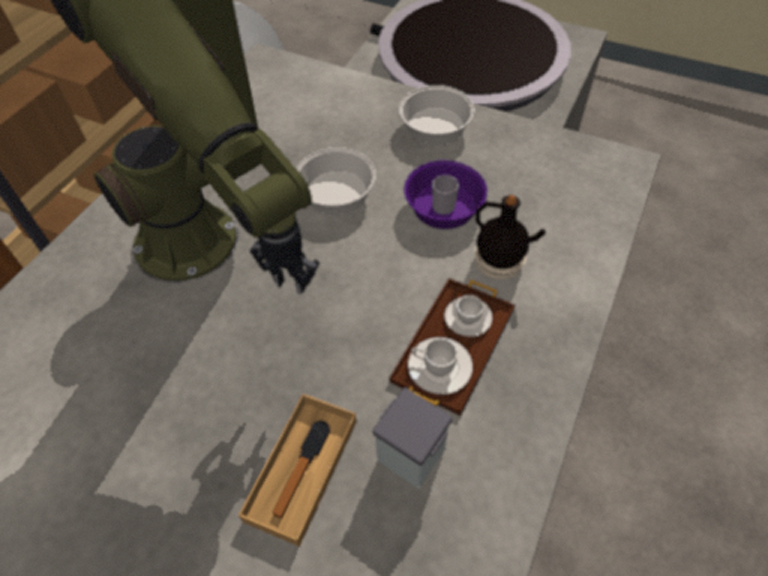

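View pics/t9.png

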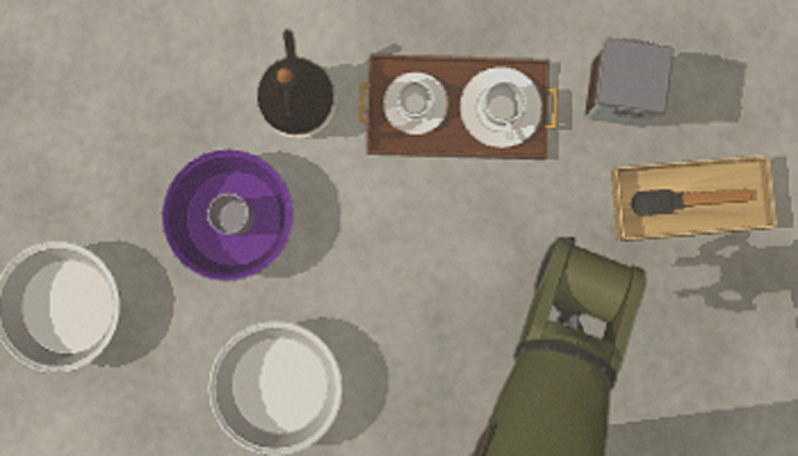

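Both views agree. The small cup (415,98) and teacup (503,103) stand central on their saucers, the steel cup (230,214) stands in the purple basin, and the spatula (690,200) lies in the tray. The pot and canister are unmoved and the arm is clear. I'm handing in.

```bash
python3 -c "
from rig import r
print(r.job_done())"
```

```text
the job is handed in; nothing more can be done
None
```

All four things are where you asked, set down in the order given, and the job was handed in at about 37.6 s of the 104 s allowed.

- **Final check:** the last top and scene views show the small cup and the teacup upright near the middle of their saucers, within about 3 mm by most network readings. The steel cup stands in the purple basin and the spatula lies in the wooden tray. The coffee pot and canister read the same positions as at the start, within measuring error, and the gripper was clear of everything.
- **Setting down:** each cup was lowered slowly until the wrist force showed contact. The highest press was about 15 N, on the small cup.
- **First grasp missed:** the first try at the small cup closed on nothing. The fingertips sat about 30 mm higher than the reported tool position implied. I measured that offset from the image and used it for every later grasp and placing.
- **Readings that disagreed:** one last network reading put the small cup's centre at 7 mm height, against about 31–32 mm in the other readings. It scored 0.49, and both pictures show the cup upright, so I took it as wrong. The spatula's touchdown gave no clear force, so I released it at the computed height, within about 1 mm of the tray floor.

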